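File the lens box and flip its job flag

ROBOT

A 7-joint arm with a two-finger parallel gripper is mounted at the origin on a cart in front of the work surface, level with it; the furniture and walls round the work are solid. World frame = base frame: x ahead of the robot, y to its left, z up, the work surface at z = 0. Lengths are in m, angles in rad, forces in N, time in s.
With the tool pointing down it reaches from about 0.4 to 0.875 m from the base axis. Payload 6.5 kg.
Tool frame: the origin (TCP) lies at the very end of the fingers, on their centre line; the grasp point (between the pads) lies 19 mm behind it; z points along the fingers, y is the line along which they close (so a half turn about z gives the same grasp; the last joint's range is limited). The gripper opens to 88 mm and grips with 3 to 60 N. Pads are 18 mm wide; open, the fingers measure 123 mm over their backs; the gripper's body (75 mm by 187 mm) begins 45 mm behind the grasp point.
Start: joints at [1.207, 0.536, -0.004, 1.538, 0.003, 1.067, -0.071], TCP at [0.191, -0.621, 0.239] pointing down, gripper open.
Joint ranges: [-2.7, 2.7], [-0.37, 2.16], [-1.27, 1.26], [0.24, 2.4], [-1.31, 4.45], [0.19, 1.91], [-2.76, 2.76]. Speed limits (rad/s): [2.39, 2.39, 3.14, 3.14, 3.14, 3.14, 3.14].

INTERFACE

Orientations are given as a unit quaternion [x, y, z, w].
In Python, from bench import r gives the robot as it stands.
- The arm moves only by the shell command python3 -m inch 'ROWS'. ROWS is JSON, a list of rows, each an object with "translation": the shift along the tool's x, y, z in units of 30 mm (1.0 is 30 mm), a list of three; "rot": the turn, a rotation vector about the tool's x, y, z in units of 0.12 rad (1.0 is 0.12 rad), a list of three; "grip": the opening, from 0 (shut) to 1 (fully open). A call has 1 to 12 rows; each row shifts and turns the commanded pose from where the row before left it, along the tool's axes as they then stand; what a row does not reach is not made up. A row lasts 1/12 s, in which the tool goes at most 41.7 mm and 7.16 degrees, less where a joint would pass 70% of its speed; a pose out of reach is approached as far as the arm can. A call with a number of a shift or a turn outside -1 to 1 is refused whole. A call with a gripper value outside its range is refused whole. The fingers move at their own pace and stop on an object; the grip force is fixed at half the most. Time passes only in rows, so rows that do not move let the fingers close. It gives the time, the measured TCP pose, the force, the opening and the grip force at its end, in the units of the state.
- r.read_state(): the state, without advancing time (a new reading comes with each control period).
- r.capture(name): name is "scene" or "top" or "wrist"; returns a dict with "frame" (384x512x3 uint8, blue, green, red), "fovy" (degrees; the focal length in pixels is half the picture's height over the tangent of half this angle, whatever the lens; pixels are square), "cx", "cy" (the principal point, pixels), "R" (3x3) and "t" (3): a world point X has camera coordinates R X + t; the wrist camera has in their place "hand_eye" (4x4, takes a point from camera to tool coordinates, whose origin is the TCP and whose axes are the flange's). Camera axes: x right, y down, z forward; pixel columns grow to the right and rows downward; lengths in m; the calibration is good to about 2 mm. A picture is of the moment at which its call begins: read the wrist's pose just before it. There is no depth.
- r.finish_job(): hands the job in; it is judged then, once.
The state is a dict: "t": time; "q": joint angles; "joint_velocities": joint speeds; "effort": joint torques, N m; "tool_pos": TCP position; "tcp_rot": TCP orientation; "force": force on the tool from outside, world axes, zero at the start; "wrist_torque": the same for the moment, N m; "finger_gap": finger opening in m; "grip_force": force on a finger pad.
Only numpy, scipy, OpenCV 4.12 (cv2) and the standard library are available. Lean on these libraries where they do the work, as an engineer would, in place of code of your own. Each camera call takes 0.05 s, during which the arm holds its last target. There are 200 camera calls.

TASK

The lenses for one job have come in. With the fingertips, push the small lens box straight back on the floor of its bay until it is fully home against the back stop, then flip the flag behind that same bay over its pivot, half a turn, so that it lies flat on the far side and shows its other face. Pick nothing up, leave the other two flags as they lie, and do not disturb the tin and the buffing block in the other bays.

Things in the scene. Friction and masses are not known exactly. Their poses are not given: they have to be found in the camera images.
- job_rack: Fixed grey rack, 270 mm deep, 263 mm wide, three bays side by side (centres at its y = +85, 0, -85 mm), open at the front. Origin on the worktop below the middle bay; +x leads into the bays, away from the robot, +y left; base from x = -140 to +130 mm. Bay floor 6 mm above the worktop; bays 81 mm wide between ribs 4 mm thick, tops 17 mm above the worktop
- stop_face (a point): Top edge of the front face of the back stop, at the middle bay: a straight bar across all three bays along the rack's y, 26 mm above the worktop, its front face at x = -50 mm in the rack's frame
- rod_middle (a point): Middle of the fixed rod that carries the flags, on its axis: it runs along the rack's y at x = +55 mm in the rack's frame, 90 mm above the worktop, through four upright posts (5 mm thick, 28 mm deep in x, tops 97 mm above the worktop) at y = +-42.5 and +-127.5 mm; the flags turn between them
- flag_left (a joint): Turn (rad) of the left flag, bay at y = +85 mm, about the rod: 0 = level towards the front (ring side up), 1.57 = standing up, 3.14 = level towards the back (disc side up); stops at 0 and 3.14. White plate 56 mm wide, 4 mm thick, reaching 60 mm from the rod's axis, 60 g. It falls, damped, to the side it leans to. Under its free edge is open space
- flag_middle (a joint): Turn (rad) of the middle flag, bay at y = +0 mm, about the rod: 0 = level towards the front (ring side up), 1.57 = standing up, 3.14 = level towards the back (disc side up); stops at 0 and 3.14. White plate 56 mm wide, 4 mm thick, reaching 60 mm from the rod's axis, 60 g. It falls, damped, to the side it leans to. Under its free edge is open space
- flag_right (a joint): Turn (rad) of the right flag, bay at y = -85 mm, about the rod: 0 = level towards the front (ring side up), 1.57 = standing up, 3.14 = level towards the back (disc side up); stops at 0 and 3.14. White plate 56 mm wide, 4 mm thick, reaching 60 mm from the rod's axis, 60 g. It falls, damped, to the side it leans to. Under its free edge is open space
- flag_left_edge (a point): Middle of the free edge of the left flag, half-way through its 4 mm thickness, 60 mm from the rod's axis; it turns with the flag, and at joint value 0 lies at x = -5 mm in the rack's frame
- flag_middle_edge (a point): Middle of the free edge of the middle flag, half-way through its 4 mm thickness, 60 mm from the rod's axis; it turns with the flag, and at joint value 0 lies at x = -5 mm in the rack's frame
- flag_right_edge (a point): Middle of the free edge of the right flag, half-way through its 4 mm thickness, 60 mm from the rod's axis; it turns with the flag, and at joint value 0 lies at x = -5 mm in the rack's frame
- lens_box_center (a point): Centre of the lens box: a small loose square box, black tray with a clear lid, 29 mm (its x) by 32 mm (its y) by 17 mm high, about 60 g; stands part-way out in the front part of one of the three bays (which one varies), roughly square to it. Home against the stop its centre is at x = -64.5 mm in the rack's frame
- pad_tin_center (a point): Centre of a round tin, 54 mm across, 22 mm high, loose in another bay; leave it alone
- buffer_center (a point): Centre of a wood-and-felt buffing block, 26 x 62 x 24 mm (its x, y, z), loose in another bay; leave it alone
Mind the look-alikes: they are no part of the job. There is more than one size of the part that bears lens_box_center; the job needs the larger.

How it is judged:
On the way, in this order (a step that is already met when the one before it is completed fails the run):
1. the lens box is home against the back stop of its bay, with all three flags still lying to the front (x of lens_box_center in the frame of job_rack between -0.0705 and -0.058 m and height (world z) of lens_box_center below 0.02 m and angle between lens_box_center's own z axis and vertical below 0.1 rad and value of joint each of flag_left, flag_middle, flag_right below 0.15 rad), for 0.2 s.
2. the flag of that bay lies flat on the far side, the box still home (x of lens_box_center in the frame of job_rack between -0.0705 and -0.058 m and height (world z) of lens_box_center below 0.02 m and angle between lens_box_center's own z axis and vertical below 0.1 rad and ((y of lens_box_center in the frame of job_rack between 0.045 and 0.125 m and value of joint flag_left above 3 rad and value of joint each of flag_middle, flag_right below 0.15 rad) or (y of lens_box_center in the frame of job_rack between -0.04 and 0.04 m and value of joint flag_middle above 3 rad and value of joint each of flag_left, flag_right below 0.15 rad) or (y of lens_box_center in the frame of job_rack between -0.125 and -0.045 m and value of joint flag_right above 3 rad and value of joint each of flag_left, flag_middle below 0.15 rad))), for 0.2 s.
At the end, for the whole second after the job is handed in: The lens box stands on the bay floor with its centre within 6 mm of where it is when square against the back stop, at rest; the flag of its bay is turned to at least 3.0 rad and the other two flags are below 0.15 rad; the tin and the buffing block are within 15 mm of where they began (all of step 2 and linear speed of lens_box below 0.02 m/s and velocity of joint flag_left between -0.1 and 0.1 rad/s and velocity of joint flag_middle between -0.1 and 0.1 rad/s and velocity of joint flag_right between -0.1 and 0.1 rad/s and distance of each of pad_tin_center, buffer_center from where it was at the start of the episode below 0.015 m); the robot touches nothing.
It fails at once if the lens box is lifted off the bay floor (by more than 12 mm) or tipped (height (world z) of lens_box_center above 0.0265 m or angle between lens_box_center's own z axis and vertical above 0.6 rad).
It fails at once if the tin or the buffing block is moved by more than 15 mm (not (distance of pad_tin_center from where it was at the start of the episode below 0.015 m) or not (distance of buffer_center from where it was at the start of the episode below 0.015 m)).
It fails at once if the flag of a bay without the lens box is raised ((value of joint flag_left above 0.4 rad and not (y of lens_box_center in the frame of job_rack between 0.045 and 0.125 m)) or (value of joint flag_middle above 0.4 rad and not (y of lens_box_center in the frame of job_rack between -0.04 and 0.04 m)) or (value of joint flag_right above 0.4 rad and not (y of lens_box_center in the frame of job_rack between -0.125 and -0.045 m))).
It also fails if it takes over 53 s, if anything falls off the work surface, if the arm or the gripper's body presses on something with over 40 N, if the wrist force passes 120 N, or if a joint passes its speed limit or range.

## Working session

There is one attempt and no reset: what is moved stays moved. The work goes in short steps, Python scripts to look and compute and a shell command to move; the robot and the scene stay as the last step left them, time stands still between calls to the robot, and variables do not carry over. Pictures are saved under pics/ and viewed, at most 13 in all, crops included, and the job is handed in when it is done.

```bash
mkdir -p pics; ls; python3 - <<'E'
from bench import r
import cv2,json,numpy as np
s=r.read_state();print({k:np.round(v,3).tolist() for k,v in s.items()})
for n in("scene","top"):
    c=r.capture(n);cv2.imwrite(f"pics/{n}0.png",c["frame"]);print(n,c["fovy"],c["cx"],c["cy"],np.round(c["R"],3).tolist(),np.round(c["t"],3).tolist())
    np.savez(n+"0.npz",**c)
E
```

```text
pics
{'t': 0.0, 'q': [1.207, 0.537, -0.004, 1.539, 0.003, 1.067, -0.071], 'joint_velocities': [-0.001, -0.001, -0.0, 0.002, 0.0, -0.001, 0.0], 'effort': [0.0, -57.098, 0.991, -25.16, -0.056, 0.018, 0.0], 'tool_pos': [0.191, -0.621, 0.238], 'tcp_rot': [0.989, 0.148, -0.0, -0.001], 'force': [0.238, 0.209, 0.607], 'wrist_torque': [-0.024, -0.048, -0.023], 'grip_force': 0.0, 'finger_gap': 0.088}
scene 47.25589320503622 251.54039947877294 187.23037599400365 [[0.502, -0.864, 0.019], [-0.524, -0.322, -0.789], [0.688, 0.386, -0.614]] [-0.346, 0.31, 0.61]
top 57.661740148743384 251.7553889727293 193.2404635971059 [[0.02, -0.999, -0.031], [-0.987, -0.014, -0.16], [0.16, 0.034, -0.987]] [-0.085, 0.547, 0.847]
```

View pics/scene0.png

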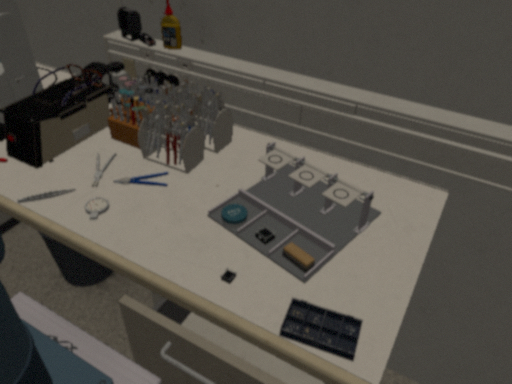

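View pics/top0.png

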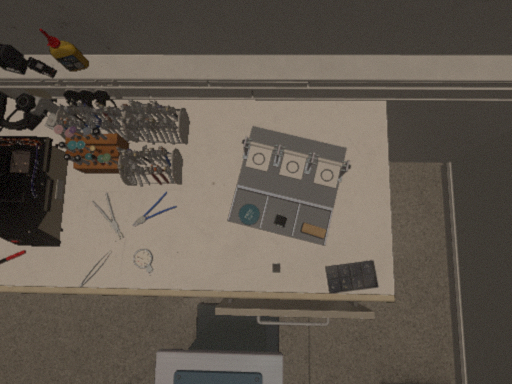

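The top view shows the rack turned a little clockwise. The lens box is in the middle bay at (281,221), the tin is left at (249,214) and the block is right at (314,230). The smaller decoy lies on the table at (276,268), and the flags lie at (259,158), (293,167) and (327,175).

```bash
python3 - <<'E'
import cv2,numpy as np
c=np.load("top0.npz")["frame"][115:255,215:365]
c=cv2.convertScaleAbs(cv2.resize(c,None,fx=5,fy=5,interpolation=cv2.INTER_CUBIC),alpha=1.6)[:600]
cv2.imwrite("pics/topcrop.png",c[:, :750])
c=np.load("top0.npz")["frame"][185:255,215:335]
c=cv2.convertScaleAbs(cv2.resize(c,None,fx=6,fy=6,interpolation=cv2.INTER_CUBIC),alpha=2)
cv2.imwrite("pics/topcrop2.png",c)
E
```

```text
(no output)
```

View pics/topcrop.png

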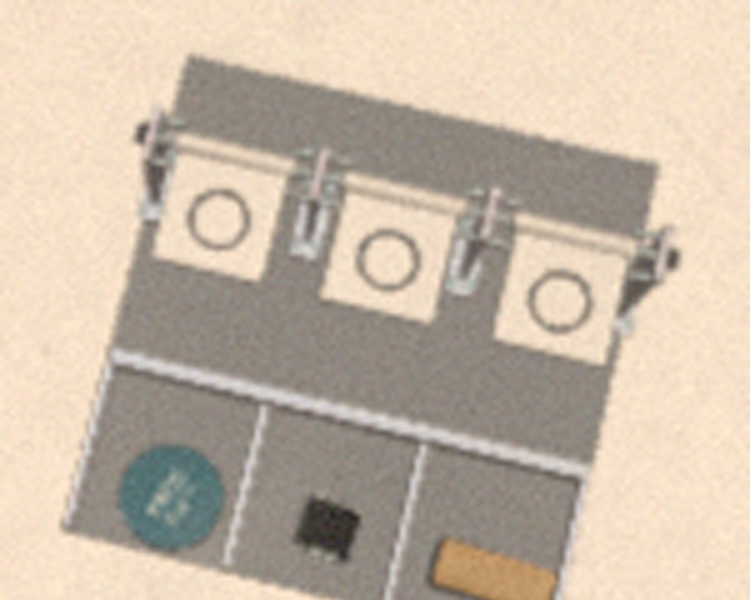

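View pics/topcrop2.png

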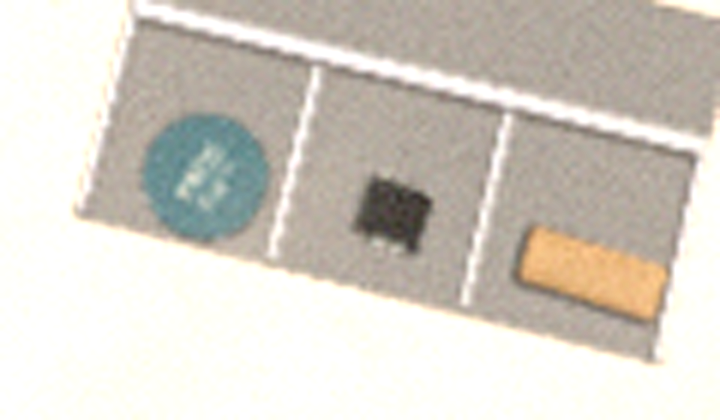

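Crop 1 shows the rack base corners at (190,55) and (657,163), and crop 2 shows them at (78,213) and (657,360). The box top is centred at about (393,213) in crop 2, with its sides nearly along the bay.

```bash
cat > h.py <<'E'
import numpy as np
def ray(c,u,v,z):
    f=c["frame"].shape[0]/2/np.tan(np.radians(float(c["fovy"]))/2)
    R=np.array(c["R"]);o=-R.T@np.array(c["t"]);d=R.T@np.array([(u-c["cx"])/f,(v-c["cy"])/f,1])
    return o+d*(z-o[2])/d[2]
def proj(c,X):
    f=c["frame"].shape[0]/2/np.tan(np.radians(float(c["fovy"]))/2)
    p=np.array(c["R"])@X+np.array(c["t"]);return p[:2]/p[2]*f+[c["cx"],c["cy"]]
E
python3 - <<'E'
from h import *
c=dict(np.load("top0.npz"));s=dict(np.load("scene0.npz"))
a=lambda u,v:(215+u/5-.4,115+v/5-.4)
b=lambda u,v:(215+u/6-.4,185+v/6-.4)
P=[(a(190,55),.006,(.13,.1315)),(a(657,163),.006,(.13,-.1315)),(b(78,213),.006,(-.14,.1315)),(b(657,360),.006,(-.14,-.1315)),
 (a(388,260),.092,None),(a(382,308),.090,(-.005,0)),(a(210,268),.09,(-.005,.085)),(a(555,352),.09,(-.005,-.085))]
W=[ray(c,*p,z)[:2] for p,z,_ in P];
I=[i for i in range(8) if P[i][2]]
L=np.array([P[i][2] for i in I]);V=np.array([W[i] for i in I])
A=(L-L.mean(0));B=V-V.mean(0)
U,_,Vt=np.linalg.svd(A.T@B);R=(U@Vt).T;t=V.mean(0)-R@L.mean(0)
print("yaw",np.degrees(np.arctan2(R[1,0],R[0,0])),"t",t,"res mm",np.round((V-(L@R.T+t))*1e3,1).tolist())
np.savez("rack.npz",R=R,t=t)
loc=lambda X:np.round(R.T@(X[:2]-t)*1e3,1)
print("ring",loc(ray(c,*P[4][0],.092)))
for q in[(372,175),(432,190),(416,250),(352,232),(393,213)]:print("box",loc(ray(c,*b(*q),.022)))
f=s["frame"][225:245,253:277].astype(int).sum(2);m=np.argwhere(f<110);print(len(m),f.min(),f.max())
X=lambda x,y,z:np.r_[R@[x,y]+t,z]
print("scene check",[proj(s,X(*p)).round(1).tolist() for p in[(-.14,.1315,.006),(-.14,-.1315,.006),(.13,-.1315,.006),(-.005,0,.09),(-.05,0,.026)]])
print("tin",loc(ray(c,*b(206,176),.028)),"block",loc(ray(c,*b(593,272),.03)))
print("scene box",loc(ray(s,264.5,235.5,.0145)))
print("box front target world",X(-.14,0,0),X(.055,0,.09),X(-.05,0,0))
E
```

```text
yaw -13.210000527640158 t [ 0.5874226  -0.17134233] res mm [[-2.1, -0.3], [-0.8, 3.0], [0.2, -1.2], [1.4, 3.3], [1.0, -1.8], [0.4, -0.8], [-0.1, -2.1]]
ring [19.8  1.2]
box [-93.5   9.7]
box [-93.5 -16.7]
box [-120.2  -16.1]
box [-119.4   12.2]
box [-107.2   -2.9]
132 14 253
scene check [[207.0, 214.0], [305.0, 281.7], [381.8, 211.6], [298.5, 181.6], [282.2, 215.8]]
tin [-112.    78.5] block [-111.6  -90.1]
scene box [-109.5   -5.1]
box front target world [ 0.45112714 -0.13934942  0.        ] [ 0.64096725 -0.18391097  0.09      ] [ 0.53874565 -0.15991629  0.        ]
```

```bash
python3 -m inch '[{"translation":[0.9,-0.93,0],"rot":[0,0,0],"grip":0},{"translation":[0.9,-0.93,0],"rot":[0,0,0],"grip":0},{"translation":[0.9,-0.93,0],"rot":[0,0,0],"grip":0},{"translation":[0.9,-0.93,0],"rot":[0,0,0],"grip":0},{"translation":[0.9,-0.93,0],"rot":[0,0,0],"grip":0},{"translation":[0.9,-0.93,0],"rot":[0,0,0],"grip":0},{"translation":[0.9,-0.93,0],"rot":[0,0,0],"grip":0},{"translation":[0.9,-0.93,0],"rot":[0,0,0],"grip":0},{"translation":[0.9,-0.93,0],"rot":[0,0,0],"grip":0},{"translation":[0.9,-0.93,0],"rot":[0,0,0],"grip":0},{"translation":[0.9,-0.93,0],"rot":[0,0,0],"grip":0}]'
python3 -m inch '[{"translation":[0,0,0.2],"rot":[0,0,0.9],"grip":0},{"translation":[0,0,0.2],"rot":[0,0,0.9],"grip":0},{"translation":[0,0,0.2],"rot":[0,0,0.9],"grip":0},{"translation":[0,0,0.2],"rot":[0,0,0.9],"grip":0},{"translation":[0,0,0.2],"rot":[0,0,0.8],"grip":0},{"translation":[0,0,0],"rot":[0,0,0],"grip":0},{"translation":[0,0,0],"rot":[0,0,0],"grip":0}]'
cat >> h.py <<'E'
from scipy.spatial.transform import Rotation as Ro
def where():
    from bench import r
    d=np.load("rack.npz");s=r.read_state();p=np.array(s["tool_pos"]);M=Ro.from_quat(s["tcp_rot"]).as_matrix()
    R3=np.eye(3);R3[:2,:2]=d["R"];q=d["R"].T@(p[:2]-d["t"])
    print("t",round(s["t"],2),"rack mm",np.round(q*1e3,1),"z",round(p[2]*1e3,1),"axes in rack\n",np.round(R3.T@M,3),"F",np.round(s["force"],1),"gap",round(s["finger_gap"],3),"q",np.round(s["q"],2))
    return s
E
python3 -c "from h import *;where()"
```

```text
t: 1.02
tool_pos: [0.3848, -0.239, 0.2387]
tcp_rot: [0.989, 0.148, -0.0, 0.0]
force: [0.2, -0.9, -0.4]
finger_gap: 0.017
grip_force: 0.0
t: 1.6
tool_pos: [0.3843, -0.2406, 0.2085]
tcp_rot: [0.994, -0.113, -0.0, -0.0]
force: [-0.2, 0.8, -0.2]
finger_gap: 0.0005
grip_force: 0.0
t 1.6 rack mm [-181.9 -113.8] z 208.5 axes in rack
 [[ 1.     0.004 -0.001]
 [ 0.004 -1.     0.   ]
 [-0.001 -0.    -1.   ]] F [-0.2  0.8 -0.2] gap 0.0 q [ 0.57  0.25 -0.12  2.06  0.04  0.83 -1.38]
```

```bash
python3 -m inch '[{"translation":[0.1,-0.9,0.4],"rot":[0,0,0],"grip":0},{"translation":[0.1,-0.9,0.4],"rot":[0,0,0],"grip":0},{"translation":[0.1,-0.9,0.4],"rot":[0,0,0],"grip":0},{"translation":[0.1,-0.9,0.4],"rot":[0,0,0],"grip":0},{"translation":[0,0,0],"rot":[0,0,0],"grip":0},{"translation":[0,0,0],"rot":[0,0,0],"grip":0}]'
python3 - <<'E'
from h import *;import cv2
from bench import r
s=where();w=r.capture("wrist");np.savez("w1.npz",pos=s["tool_pos"],rot=s["tcp_rot"],**w)
cv2.imwrite("pics/w1.png",cv2.convertScaleAbs(w["frame"],alpha=1.7))
E
```

```text
t: 2.1
tool_pos: [0.4211, -0.1372, 0.1606]
tcp_rot: [0.994, -0.112, -0.0, -0.0]
force: [-0.7, -0.6, 0.5]
finger_gap: 0.0005
grip_force: 0.0
t 2.1 rack mm [-169.7   -4.8] z 160.6 axes in rack
 [[ 1.     0.006 -0.001]
 [ 0.006 -1.     0.   ]
 [-0.001 -0.    -1.   ]] F [-0.7 -0.6  0.5] gap 0.001 q [ 0.37  0.32 -0.18  2.12  0.08  0.71 -1.66]
```

View pics/w1.png

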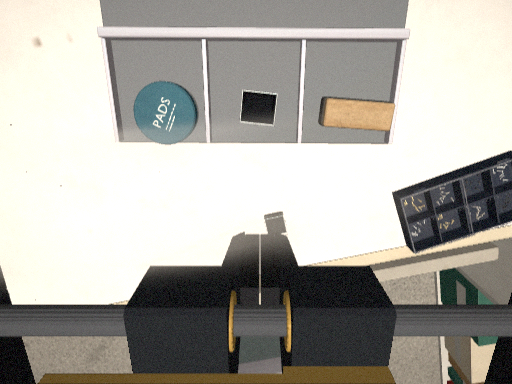

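The wrist view shows the box with corners at (243,90), (277,92), (275,125) and (240,123), and the base front edge from (118,142) to (390,142). The front edge of the stop is at about row 39.

```bash
python3 - <<'E'
from h import *
w=dict(np.load("w1.npz"));d=np.load("rack.npz")
M=Ro.from_quat(w["rot"]).as_matrix();H=w["hand_eye"];Rc=M@H[:3,:3];o=M@H[:3,3]+w["pos"]
w["R"]=Rc.T;w["t"]=-Rc.T@o
for n,u,v,z in[("FL",118,142,.006),("FR",390,142,.006),("stopL",103,39,.026),("stopM",256,39,.026),("stopR",407,39,.026),("ribL front",208,142,.011),("ribR front",302,142,.011),("b",243,90,.023),("b",277,92,.023),("b",275,125,.023),("b",240,123,.023)]:
    print(n,np.round(d["R"].T@(ray(w,u,v,z)[:2]-d["t"])*1e3,1))
E
```

```text
FL [-141.5  133.5]
FR [-139.9 -130.2]
stopL [-53.2 124.9]
stopM [-52.5  -0.4]
stopR [ -51.8 -124. ]
ribL front [-140.1   45.3]
ribR front [-139.5  -44.3]
b [-92.4  10.8]
b [-93.9 -18.8]
b [-122.3  -17.6]
b [-120.7   13.8]
```

```bash
python3 -m inch '[{"translation":[0,-0.08,0.95],"rot":[0,0,0],"grip":0},{"translation":[0,0,0.95],"rot":[0,0,0],"grip":0},{"translation":[0,0,0.95],"rot":[0,0,0],"grip":0},{"translation":[0,0,0.95],"rot":[0,0,0],"grip":0},{"translation":[0,0,0.8],"rot":[0,0,0],"grip":0},{"translation":[0,0,0.3],"rot":[0,0,0],"grip":0},{"translation":[0,0,0],"rot":[0,0,0],"grip":0},{"translation":[0,0,0],"rot":[0,0,0],"grip":0}]'
python3 -c "from h import *;where()"
```

```text
t: 2.82
tool_pos: [0.4217, -0.137, 0.0144]
tcp_rot: [0.993, -0.115, 0.0, 0.0]
force: [0.9, 0.5, 0.2]
finger_gap: 0.0008
grip_force: 0.0
t 2.82 rack mm [-169.2   -4.5] z 14.4 axes in rack
 [[ 1. -0.  0.]
 [-0. -1. -0.]
 [ 0.  0. -1.]] F [0.9 0.5 0.2] gap 0.001 q [ 0.3   0.61 -0.11  2.18  0.18  0.36 -1.76]
```

```bash
python3 -m inch '[{"translation":[0.5,-0.07,0.06],"rot":[0,0,0],"grip":0},{"translation":[0.5,0,0],"rot":[0,0,0],"grip":0},{"translation":[0.2,0,0],"rot":[0,0,0],"grip":0},{"translation":[0.15,0,0],"rot":[0,0,0],"grip":0},{"translation":[0.15,0,0],"rot":[0,0,0],"grip":0},{"translation":[0.15,0,0],"rot":[0,0,0],"grip":0},{"translation":[0.15,0,0],"rot":[0,0,0],"grip":0},{"translation":[0.15,0,0],"rot":[0,0,0],"grip":0},{"translation":[0.15,0,0],"rot":[0,0,0],"grip":0},{"translation":[0.15,0,0],"rot":[0,0,0],"grip":0},{"translation":[0,0,0],"rot":[0,0,0],"grip":0}]'
python3 -c "from h import *;where()"
```

```text
t: 3.73
tool_pos: [0.4889, -0.1496, 0.012]
tcp_rot: [0.993, -0.115, 0.001, 0.0]
force: [0.8, 0.2, -1.2]
finger_gap: 0.0003
grip_force: 0.0
t 3.73 rack mm [-100.9   -1.4] z 12.0 axes in rack
 [[ 1.     0.     0.001]
 [ 0.    -1.     0.   ]
 [ 0.001 -0.    -1.   ]] F [ 0.8  0.2 -1.2] gap 0.0 q [ 0.3   0.68 -0.12  2.01  0.17  0.46 -1.74]
```

```bash
python3 -m inch '[{"translation":[0.1,0,0],"rot":[0,0,0],"grip":0},{"translation":[0.1,0,0],"rot":[0,0,0],"grip":0},{"translation":[0.1,0,0],"rot":[0,0,0],"grip":0},{"translation":[0,0,0],"rot":[0,0,0],"grip":0},{"translation":[0,0,0],"rot":[0,0,0],"grip":0}]'
python3 - <<'E'
from h import *;import cv2
from bench import r
s=where();c=r.capture("top");w=r.capture("wrist")
a=cv2.resize(c["frame"][185:255,235:325],(514,400),interpolation=cv2.INTER_CUBIC)
b=w["frame"][0:384,130:386]
cv2.imwrite("pics/p2.png",cv2.convertScaleAbs(np.hstack([a[:384],b]),alpha=1.7))
E
```

```text
t: 4.15
tool_pos: [0.4966, -0.1515, 0.0119]
tcp_rot: [0.993, -0.115, 0.0, 0.0]
force: [0.0, -0.5, 0.1]
finger_gap: 0.0003
grip_force: 0.0
t 4.15 rack mm [-92.9  -1.5] z 11.9 axes in rack
 [[ 1.  0.  0.]
 [ 0. -1.  0.]
 [ 0. -0. -1.]] F [ 0.  -0.5  0.1] gap 0.0 q [ 0.3   0.69 -0.12  1.99  0.17  0.47 -1.74]
```

View pics/p2.png

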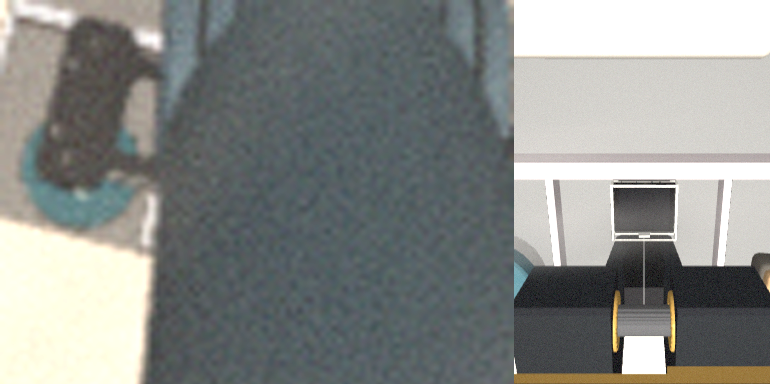

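The wrist half shows the box square in front of the fingers, with its back edge (row 182) just short of the stop (row 179).

```bash
for i in 1; do python3 -m inch '[{"translation":[0.05,0,0],"rot":[0,0,0],"grip":0},{"translation":[0.05,0,0],"rot":[0,0,0],"grip":0},{"translation":[0,0,0],"rot":[0,0,0],"grip":0},{"translation":[0,0,0],"rot":[0,0,0],"grip":0}]'; done
python3 -m inch '[{"translation":[0.04,0,0],"rot":[0,0,0],"grip":0},{"translation":[0,0,0],"rot":[0,0,0],"grip":0},{"translation":[0,0,0],"rot":[0,0,0],"grip":0}]'
python3 -c "from h import *;where()"
```

```text
t: 4.58
tool_pos: [0.4995, -0.1522, 0.0119]
tcp_rot: [0.993, -0.115, 0.0, 0.0]
force: [0.5, -0.7, -0.3]
finger_gap: 0.0005
grip_force: 0.0
t: 4.83
tool_pos: [0.5003, -0.1524, 0.0119]
tcp_rot: [0.993, -0.115, -0.0, 0.0]
force: [-0.7, 0.4, 0.1]
finger_gap: 0.0004
grip_force: 0.4
t 4.83 rack mm [-89.2  -1.5] z 11.9 axes in rack
 [[ 1.  0. -0.]
 [ 0. -1. -0.]
 [-0.  0. -1.]] F [-0.7  0.4  0.1] gap 0.0 q [ 0.3   0.69 -0.12  1.98  0.17  0.48 -1.74]
```

```bash
python3 -m inch '[{"translation":[0.04,0,0],"rot":[0,0,0],"grip":0},{"translation":[0,0,0],"rot":[0,0,0],"grip":0},{"translation":[0,0,0],"rot":[0,0,0],"grip":0}]'
python3 -m inch '[{"translation":[0.04,0,0],"rot":[0,0,0],"grip":0},{"translation":[0,0,0],"rot":[0,0,0],"grip":0},{"translation":[0,0,0],"rot":[0,0,0],"grip":0}]'
python3 -c "from h import *;where()"
```

```text
t: 5.08
tool_pos: [0.5003, -0.1525, 0.0116]
tcp_rot: [0.993, -0.115, -0.001, -0.0]
force: [-4.6, 1.4, 3.8]
finger_gap: 0.0003
grip_force: 2.7
t: 5.33
tool_pos: [0.5004, -0.1525, 0.0115]
tcp_rot: [0.993, -0.115, -0.002, -0.0]
force: [-6.7, 2.6, 5.8]
finger_gap: 0.0007
grip_force: 3.9
t 5.33 rack mm [-89.1  -1.6] z 11.5 axes in rack
 [[ 1.     0.    -0.005]
 [ 0.    -1.    -0.   ]
 [-0.005  0.    -1.   ]] F [-6.7  2.6  5.8] gap 0.001 q [ 0.3   0.69 -0.12  1.98  0.17  0.49 -1.74]
```

```bash
python3 -m inch '[{"translation":[-0.4,0,0],"rot":[0,0,0],"grip":0},{"translation":[-0.4,0,0],"rot":[0,0,0],"grip":0},{"translation":[0,0,-0.9],"rot":[0,0,0],"grip":0},{"translation":[0,0,-0.9],"rot":[0,0,0],"grip":0},{"translation":[0,0,-0.9],"rot":[0,0,0],"grip":0},{"translation":[0,0,-0.9],"rot":[0,0,0],"grip":0},{"translation":[-0.4,0,-0.8],"rot":[0,0,0],"grip":0},{"translation":[0,0,0],"rot":[0,0,0],"grip":0}]'
python3 -m inch '[{"translation":[0,0,0],"rot":[0,0.8,0],"grip":0},{"translation":[0,0,0],"rot":[0,0.8,0],"grip":0},{"translation":[0,0,0],"rot":[0,0.8,0],"grip":0},{"translation":[0,0,0],"rot":[0,0.8,0],"grip":0},{"translation":[0,0,0],"rot":[0,0.8,0],"grip":0},{"translation":[0,0,0],"rot":[0,0.8,0],"grip":0},{"translation":[0,0,0],"rot":[0,0.8,0],"grip":0},{"translation":[0,0,0],"rot":[0,0,0],"grip":0},{"translation":[0,0,0],"rot":[0,0,0],"grip":0}]'
python3 - <<'E'
from h import *;import cv2
from bench import r
s=where();w=r.capture("wrist");c=r.capture("scene")
a=cv2.resize(c["frame"][130:290,190:400],(500,381),interpolation=cv2.INTER_CUBIC)
b=cv2.resize(w["frame"],(300,225));b=cv2.copyMakeBorder(b,0,156,0,0,cv2.BORDER_CONSTANT)
cv2.imwrite("pics/p3.png",cv2.convertScaleAbs(np.hstack([a,b]),alpha=1.7))
E
```

```text
t: 6.0
tool_pos: [0.47, -0.1455, 0.1481]
tcp_rot: [0.993, -0.115, 0.004, 0.001]
force: [0.2, 0.8, -1.2]
finger_gap: 0.0008
grip_force: 0.0
t: 6.75
tool_pos: [0.4629, -0.16, 0.144]
tcp_rot: [0.973, -0.117, 0.194, 0.043]
force: [-0.2, 0.2, -0.4]
finger_gap: 0.0004
grip_force: 0.0
t 6.75 rack mm [-123.8  -17.4] z 144.0 axes in rack
 [[ 0.922 -0.017  0.387]
 [-0.001 -0.999 -0.041]
 [ 0.387  0.037 -0.921]] F [-0.2  0.2 -0.4] gap 0.0 q [ 0.56  0.3  -0.4   2.33  0.9   0.21 -2.46]
```

View pics/p3.png

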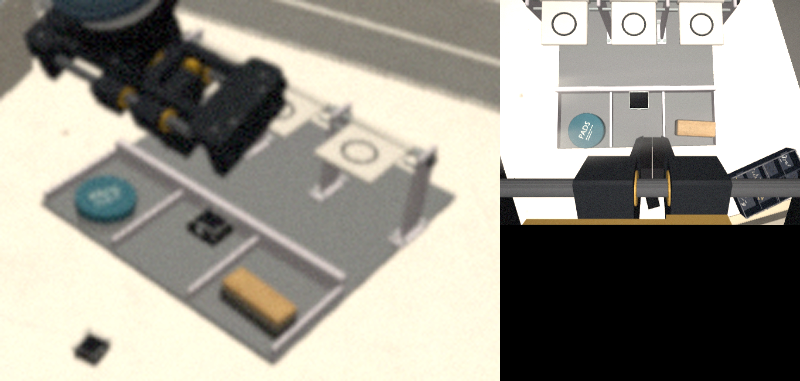

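The scene half shows the box against the stop, with the tin, block and flags undisturbed. The tilt stopped at 23° on the joint 6 limit. I'll level out, move further out, and tilt there.

```bash
python3 -m inch '[{"translation":[0,0,0],"rot":[0,-0.9,0],"grip":0},{"translation":[0,0,0],"rot":[0,-0.9,0],"grip":0},{"translation":[0,0,0],"rot":[0.3,-0.9,0],"grip":0},{"translation":[0,-0.5,0],"rot":[0,-0.6,0],"grip":0},{"translation":[0.7,0,0],"rot":[0,0,0],"grip":0},{"translation":[0.7,0,0],"rot":[0,0,0],"grip":0},{"translation":[0.6,0,0],"rot":[0,0,0],"grip":0},{"translation":[0,0,0],"rot":[0,0,0],"grip":0},{"translation":[0,0,0],"rot":[0,0,0],"grip":0}]'
python3 -c "from h import *;where()"
```

```text
t: 7.6
tool_pos: [0.5258, -0.1614, 0.1451]
tcp_rot: [0.992, -0.122, 0.015, 0.006]
force: [-1.1, -0.8, -0.6]
finger_gap: 0.0008
grip_force: 0.0
t 7.6 rack mm [-62.2  -4.4] z 145.1 axes in rack
 [[ 0.999 -0.014  0.031]
 [-0.013 -1.    -0.008]
 [ 0.032  0.008 -0.999]] F [-1.1 -0.8 -0.6] gap 0.001 q [ 0.71  0.57 -0.66  1.88  0.48  0.82 -2.01]
```

```bash
python3 -m inch '[{"translation":[0,-0.15,0],"rot":[0,0.7,0.1],"grip":0},{"translation":[0,0,0],"rot":[0,0.7,0],"grip":0},{"translation":[0,0,0],"rot":[0,0.7,0],"grip":0},{"translation":[0,0,0],"rot":[0,0.7,0],"grip":0},{"translation":[0,0,0],"rot":[0,0,0],"grip":0},{"translation":[0,0,0],"rot":[0,0,0],"grip":0}]'
python3 -c "from h import *;where()"
```

```text
t: 8.1
tool_pos: [0.5247, -0.1578, 0.1451]
tcp_rot: [0.975, -0.124, 0.179, 0.029]
force: [0.5, -0.4, 0.0]
finger_gap: 0.0004
grip_force: 0.0
t 8.1 rack mm [-64.2  -1.2] z 145.1 axes in rack
 [[ 0.934 -0.025  0.357]
 [-0.019 -1.    -0.02 ]
 [ 0.357  0.012 -0.934]] F [ 0.5 -0.4  0. ] gap 0.0 q [ 0.61  0.4  -0.5   2.16  0.75  0.33 -2.32]
```

```bash
python3 -m inch '[{"translation":[0,0,0.64],"rot":[0,0,0.1],"grip":0},{"translation":[0,0,0.64],"rot":[0,0,0.1],"grip":0},{"translation":[0,0,0.64],"rot":[0,0,0],"grip":0},{"translation":[0,0,0.64],"rot":[0,0,0],"grip":0},{"translation":[0,0,0.64],"rot":[0,0,0],"grip":0},{"translation":[0,0,0],"rot":[0,0,0],"grip":0},{"translation":[0,0,0],"rot":[0,0,0],"grip":0}]'
python3 -c "from h import *;where()"
```

```text
t: 8.68
tool_pos: [0.5612, -0.1684, 0.0568]
tcp_rot: [0.974, -0.138, 0.18, 0.026]
force: [0.5, -0.6, -0.3]
finger_gap: 0.0005
grip_force: 0.0
t 8.68 rack mm [-26.2  -3.2] z 56.8 axes in rack
 [[ 0.933 -0.051  0.356]
 [-0.047 -0.999 -0.018]
 [ 0.357  0.    -0.934]] F [ 0.5 -0.6 -0.3] gap 0.001 q [ 0.43  0.6  -0.28  2.11  1.17  0.19 -2.75]
```

```bash
python3 -m inch '[{"translation":[0.15,-0.05,0.05],"rot":[0,0,-0.2],"grip":0},{"translation":[0.15,-0.05,0.05],"rot":[0,0,-0.2],"grip":0},{"translation":[0.15,0,0.05],"rot":[0,0,0],"grip":0},{"translation":[0.1,0,0.04],"rot":[0,0,0],"grip":0},{"translation":[0,0,0],"rot":[0,0,0],"grip":0},{"translation":[0,0,0],"rot":[0,0,0],"grip":0}]'
python3 - <<'E'
from h import *;import cv2
from bench import r
s=where();c=r.capture("scene")
cv2.imwrite("pics/p4.png",cv2.convertScaleAbs(cv2.resize(c["frame"][120:270,200:400],(800,600),interpolation=cv2.INTER_CUBIC),alpha=1.7))
E
```

```text
t: 9.18
tool_pos: [0.5784, -0.17, 0.0583]
tcp_rot: [0.977, -0.114, 0.18, 0.03]
force: [0.7, 0.2, 0.1]
finger_gap: 0.0002
grip_force: 0.0
t 9.18 rack mm [-9.1 -0.8] z 58.3 axes in rack
 [[ 0.934 -0.005  0.358]
 [ 0.001 -1.    -0.018]
 [ 0.358  0.017 -0.934]] F [0.7 0.2 0.1] gap 0.0 q [ 0.47  0.63 -0.34  2.07  1.13  0.24 -2.66]
```

View pics/p4.png

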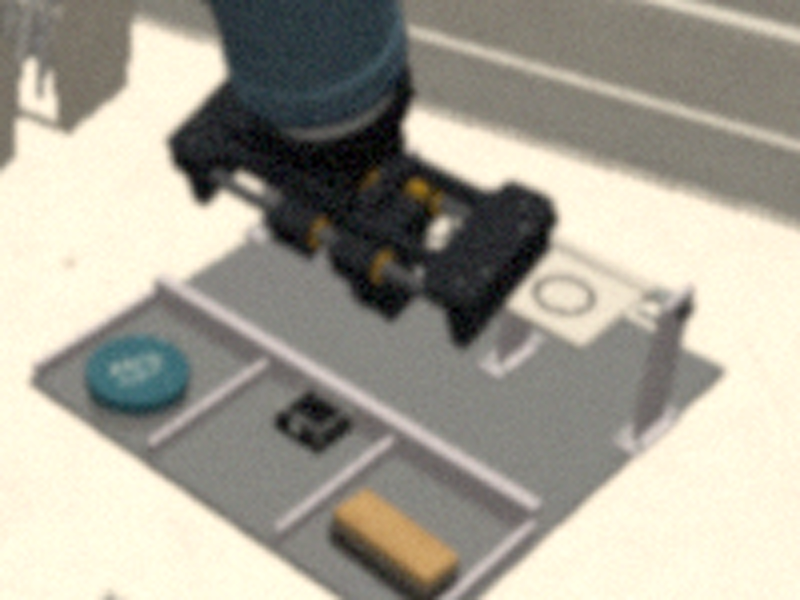

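The scene crop shows the closed fingers going under the front of the middle flag, with the gripper's end plate (470,330) above the right flag, which still lies flat. Next I'll lift with the sloped finger.

```bash
python3 -m inch '[{"translation":[0.11,0,0.04],"rot":[0,0,0],"grip":0},{"translation":[0.11,0,0.04],"rot":[0,0,0],"grip":0},{"translation":[0.1,0,-0.15],"rot":[0,0,0],"grip":0},{"translation":[0.1,0,-0.15],"rot":[0,0,0],"grip":0},{"translation":[0.1,0,-0.15],"rot":[0,0,0],"grip":0},{"translation":[0.1,0,-0.15],"rot":[0,0,0],"grip":0},{"translation":[0.1,0,-0.15],"rot":[0,0,0],"grip":0},{"translation":[0.1,0,-0.15],"rot":[0,0,0],"grip":0},{"translation":[0,0,0],"rot":[0,0,0],"grip":0}]'
python3 - <<'E'
from h import *;import cv2
from bench import r
s=where();c=r.capture("scene");w=r.capture("wrist")
a=cv2.resize(c["frame"][120:270,200:380],(456,380),interpolation=cv2.INTER_CUBIC)
b=cv2.resize(w["frame"],(340,255));b=cv2.copyMakeBorder(b,0,125,0,0,cv2.BORDER_CONSTANT)
cv2.imwrite("pics/p5.png",cv2.convertScaleAbs(np.hstack([a,b]),alpha=1.5))
E
```

```text
t: 9.98
tool_pos: [0.5929, -0.1727, 0.0905]
tcp_rot: [0.977, -0.113, 0.18, 0.03]
force: [-0.2, -0.1, 0.2]
finger_gap: 0.0005
grip_force: 0.2
t 9.98 rack mm [ 5.6 -0.1] z 90.5 axes in rack
 [[ 0.933 -0.004  0.359]
 [ 0.003 -1.    -0.018]
 [ 0.359  0.017 -0.933]] F [-0.2 -0.1  0.2] gap 0.001 q [ 0.57  0.6  -0.48  2.02  0.99  0.34 -2.49]
```

View pics/p5.png

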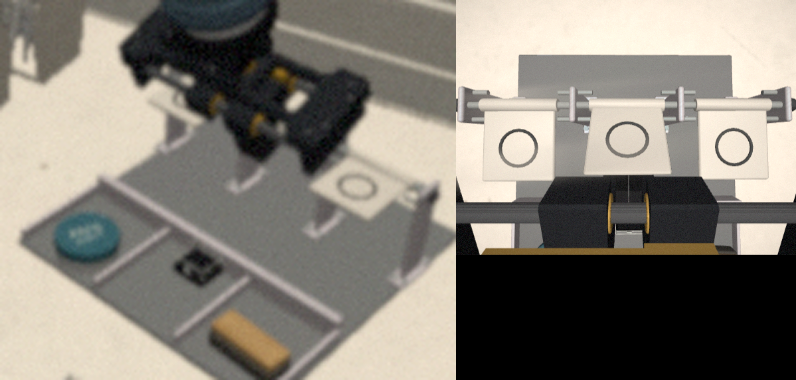

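The wrist half shows the middle flag rising (foreshortened, at about (627,140)) while its neighbours stay flat. I'll follow the arc and push past vertical.

```bash
python3 -m inch '[{"translation":[0.16,0,-0.07],"rot":[0,0,0],"grip":0},{"translation":[0.16,0,-0.07],"rot":[0,0,0],"grip":0},{"translation":[0.16,0,-0.07],"rot":[0,0,0],"grip":0},{"translation":[0.16,0,-0.07],"rot":[0,0,0],"grip":0},{"translation":[0.16,0,-0.07],"rot":[0,0,0],"grip":0},{"translation":[0.16,0,-0.07],"rot":[0,0,0],"grip":0},{"translation":[0,0,0],"rot":[0,0,0],"grip":0}]'
python3 -c "from h import *;where()"
python3 -m inch '[{"translation":[0.2,0,0.03],"rot":[0,0,0],"grip":0},{"translation":[0.2,0,0.03],"rot":[0,0,0],"grip":0},{"translation":[0.2,0,0.03],"rot":[0,0,0],"grip":0},{"translation":[0.2,0,0.03],"rot":[0,0,0],"grip":0},{"translation":[0.2,0,0.03],"rot":[0,0,0],"grip":0},{"translation":[0.2,0,0.03],"rot":[0,0,0],"grip":0},{"translation":[0.2,0,0.03],"rot":[0,0,0],"grip":0},{"translation":[0,0,0],"rot":[0,0,0],"grip":0},{"translation":[0,0,0],"rot":[0,0,0],"grip":0},{"translation":[0,0,0],"rot":[0,0,0],"grip":0}]'
python3 - <<'E'
from h import *;import cv2
from bench import r
s=where();c=r.capture("scene");w=r.capture("wrist")
a=cv2.resize(c["frame"][120:270,200:380],(456,380),interpolation=cv2.INTER_CUBIC)
b=cv2.resize(w["frame"],(340,255));b=cv2.copyMakeBorder(b,0,125,0,0,cv2.BORDER_CONSTANT)
cv2.imwrite("pics/p6.png",cv2.convertScaleAbs(np.hstack([a,b]),alpha=1.5))
E
```

```text
t: 10.67
tool_pos: [0.6155, -0.1775, 0.1128]
tcp_rot: [0.977, -0.113, 0.181, 0.03]
force: [-0.7, -0.3, 0.2]
finger_gap: 0.0009
grip_force: 0.0
t 10.67 rack mm [28.7  0.4] z 112.8 axes in rack
 [[ 0.933 -0.004  0.359]
 [ 0.003 -1.    -0.017]
 [ 0.359  0.017 -0.933]] F [-0.7 -0.3  0.2] gap 0.001 q [ 0.62  0.61 -0.55  1.95  0.91  0.42 -2.39]
t: 11.5
tool_pos: [0.6541, -0.1866, 0.1206]
tcp_rot: [0.977, -0.113, 0.179, 0.03]
force: [0.2, -0.5, 0.2]
finger_gap: 0.0006
grip_force: 0.0
t 11.5 rack mm [68.4  0.4] z 120.6 axes in rack
 [[ 0.934 -0.003  0.357]
 [ 0.003 -1.    -0.018]
 [ 0.357  0.018 -0.934]] F [ 0.2 -0.5  0.2] gap 0.001 q [ 0.64  0.66 -0.59  1.84  0.86  0.49 -2.31]
```

View pics/p6.png

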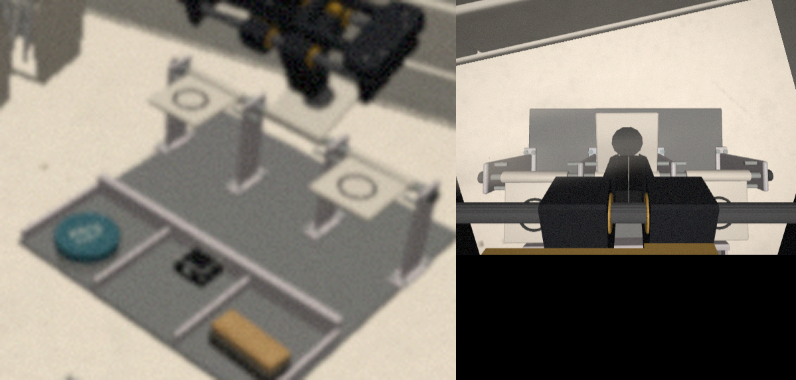

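The middle flag lies on the far side with its disc up at (627,140), and the outer flags and the box are unchanged. I'll back away and hand in.

```bash
python3 -m inch '[{"translation":[0.2,0,-0.5],"rot":[0,0,0],"grip":0},{"translation":[0.2,0,-0.5],"rot":[0,0,0],"grip":0},{"translation":[0.2,0,-0.5],"rot":[0,0,0],"grip":0},{"translation":[0.2,0,-0.5],"rot":[0,0,0],"grip":0},{"translation":[0.2,0,-0.5],"rot":[0,0,0],"grip":0},{"translation":[0,0,0],"rot":[0,0,0],"grip":0},{"translation":[0,0,0],"rot":[0,0,0],"grip":0},{"translation":[0,0,0],"rot":[0,0,0],"grip":0},{"translation":[0,0,0],"rot":[0,0,0],"grip":0},{"translation":[0,0,0],"rot":[0,0,0],"grip":0},{"translation":[0,0,0],"rot":[0,0,0],"grip":0}]'
python3 - <<'E'
from h import *;import cv2
from bench import r
s=where();c=r.capture("scene");w=r.capture("wrist")
a=cv2.resize(c["frame"][120:270,200:380],(456,380),interpolation=cv2.INTER_CUBIC)
b=cv2.resize(w["frame"],(340,255));b=cv2.copyMakeBorder(b,0,125,0,0,cv2.BORDER_CONSTANT)
cv2.imwrite("pics/p7.png",cv2.convertScaleAbs(np.hstack([a,b]),alpha=1.5))
E
```

```text
t: 12.52
tool_pos: [0.6555, -0.1854, 0.2006]
tcp_rot: [0.977, -0.113, 0.179, 0.03]
force: [-0.3, -0.5, 0.0]
finger_gap: 0.0004
grip_force: 0.0
t 12.52 rack mm [69.5  1.8] z 200.6 axes in rack
 [[ 0.934 -0.003  0.356]
 [ 0.003 -1.    -0.018]
 [ 0.356  0.018 -0.934]] F [-0.3 -0.5  0. ] gap 0.0 q [ 0.73  0.57 -0.72  1.79  0.72  0.64 -2.17]
```

View pics/p7.png

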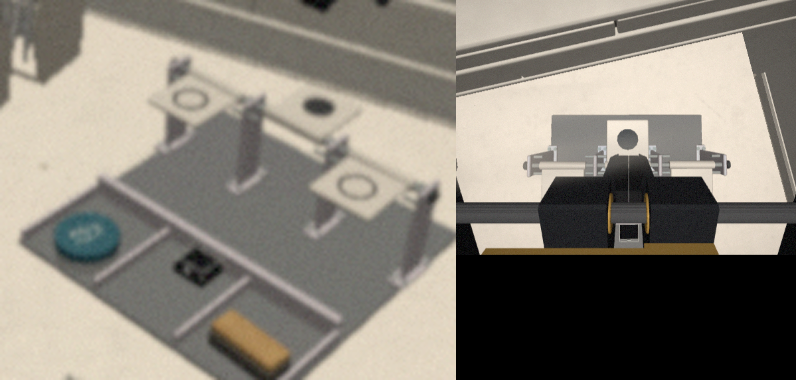

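The scene half shows the middle flag flat at the back with its disc at (319,106), both outer flags with rings up, and the box at (198,268). I'll check the box position by ray before handing in.

```bash
python3 - <<'E'
from h import *
from bench import r
d=np.load("rack.npz");c=r.capture("scene");f=c["frame"].astype(int).sum(2)[215:240,262:295]
m=np.argwhere(f<120);v,u=(m.min(0)+m.max(0))/2+[215,262]
print(len(m),u,v,np.round(d["R"].T@(ray(c,u,v,.0145)[:2]-d["t"])*1e3,1), "expected px",proj(c,np.r_[d["R"]@[-.0645,-.003]+d["t"],.0145]))
E
```

```text
146 278.0 225.0 [-67.4  -4.3] expected px [278.4264529  223.99683493]
```

```bash
python3 -c "from bench import r;print(r.finish_job())"
```

```text
the job is handed in; nothing more can be done
None
```

I pushed the lens box home against the back stop of the middle bay and flipped the middle flag onto its far side, disc up. The tin, the buffing block and the other two flags looked undisturbed, and I've handed the job in; it returned no verdict.

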